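Fit the loupe lens and screw down its retaining ring

ROBOT

A 7-joint arm with a two-finger parallel gripper is mounted at the origin on the work surface. World frame = base frame: x ahead of the robot, y to its left, z up, the work surface at z = 0. Lengths are in m, angles in rad, forces in N, time in s.
With the tool pointing down it reaches from about 0.4 to 0.875 m from the base axis. Payload 19.3 kg.
Tool frame: the origin (TCP) lies at the very end of the fingers, on their centre line; the grasp point (between the pads) lies 19 mm behind it (grasp_offset is the distance from the TCP to the grasp point, in m); z points along the fingers, y is the line along which they close (so a half turn about z gives the same grasp; the last joint's range is limited). The gripper opens to 85 mm and grips with 20 to 120 N. Pads are 22 mm wide; open, the fingers measure 114 mm over their backs; the gripper's body (76 mm by 85 mm) begins 54 mm behind the grasp point. The pads swing forward as they close: fully open they stand 13 mm farther back than shut.
Start: joints at [-1.34, 0.521, -0.036, 1.599, 0.021, 1.021, -0.113], TCP at [0.185, 0.597, 0.231] pointing down, gripper open.
Joint ranges: [-2.91, 2.91], [-0.3, 2.13], [-1.5, 1.42], [0.17, 2.43], [-1.26, 4.41], [0.16, 1.93], [-2.52, 2.52]. Speed limits (rad/s): [1.89, 1.89, 2.39, 2.39, 3.01, 3.01, 3.01].

INTERFACE

Orientations are given as a unit quaternion [x, y, z, w].
In Python, from cell import observe, capture, job_done, look_for, grasp_offset gives the robot as it stands. The module is installed in compiled form; this text tells all that it offers.
- The arm moves only by the tool play_rows, never from a script. Its argument "moves" is a list of rows, each an object with "xyz": the shift along the tool's x, y, z in cm, a list of three; "yaw": the turn about the tool's z in degrees. A call has 1 to 20 rows; each row shifts and turns the commanded pose from where the row before left it, along the tool's axes as they then stand; what a row does not reach is not made up. A row lasts 1/12 s, in which the tool goes at most 41.7 mm and 7.16 degrees, less where a joint would pass 70% of its speed; a pose out of reach is approached as far as the arm can. A call is refused whole if a number of a shift passes 4.17 or a number of a turn 7.16, either way. A call with a gripper value outside its range is refused whole. "jaw" is the gripper's target within -1 to 1 (fully open at 1, half-way at 0, shut at -1), set as the call begins (left out, the last holds). The fingers move at their own pace and stop on an object; the grip force is fixed at half the most. Time passes only in rows, so rows that do not move let the fingers close. It gives the time, the measured TCP pose, the force, the opening and the grip force at its end, in the units of the state.
- observe(): the state, without advancing time (a new reading comes with each control period).
- capture(name): name is "side" or "top"; returns a dict with "pixels" (420x560x3 uint8, blue, green, red), "mtx" (3x3 intrinsics, pixels), "R" (3x3) and "t" (3): a world point X has camera coordinates R X + t. Camera axes: x right, y down, z forward; pixel columns grow to the right and rows downward; lengths in m; the calibration is good to about 2 mm. A picture is of the moment at which its call begins. There is no depth.
- job_done(): hands the job in; it is judged then, once.
Trained networks look in a picture, given as the dict that the camera call returned (one of the last four; its "shot" number tells which), for a name from the list of things; names that differ only in an ending like _2 or _b are one class to them, and where a whole thing is asked for, a point or a joint stands for the part that bears it (a point fixed in the world has none). Each returns a list of dicts, best first, with "p" (0 to 1); they miss things now and then, are a little off and sometimes report something else, mostly with a low value. They report only what shows in the picture. A call takes as long as a camera call. They do not tell look-alikes from the thing itself.
- look_for(picture, name): "location" ([column, row] in pixels, amid what is visible of it).
The state is a dict: "t": time; "q": joint angles; "qd": joint speeds; "effort": joint torques, N m; "tool_pos": TCP position; "tool_rot": TCP orientation; "force": force on the tool from outside, world axes, zero at the start; "torque": the same for the moment, N m; "width": opening from 0.0 (shut) to 1.0 (fully open); "grip_force": force on a finger pad.
Only numpy, scipy, OpenCV 4.12 (cv2) and the standard library are available. Lean on these libraries where they do the work, as an engineer would, in place of code of your own. Each camera call takes 0.05 s, during which the arm holds its last target. There are 200 camera calls.

TASK

Lay the loupe lens flat in the brass cell, then put the retaining ring in over it and screw it down clockwise until it is snug against its stop. Handle the lens gently: hold it lightly, lower it rather than letting it fall, and do not press hard on it. Leave the other things on the bench where they are.

Things in the scene. Friction and masses are not known exactly. Their poses are not given: they have to be found in the camera images.
- lens: round lens, flat underside, blue edge band, slightly domed clear top: 45 mm diameter, edge 11 mm high (13.5 at the middle), about 50 g. Origin: centre of the underside, z up. It starts on the round wooden board. Hold it by the edge, lightly: 5 to 10 N at each finger is plenty. It is harmed by 40 N summed over both fingers, by 45 N pressed on it through the ring, or by a fall of over 30 mm.
- ring: aluminium retaining ring, 36 mm tall, about 120 g, standing skirt down on the table. Origin: centre of its underside, z up. Skirt 45 mm in diameter, z 0 to 9 mm, bore 30 mm; collar 37 mm in diameter above it, z 9 to 36. Two steel pins, two black flats and the collar are alike on both sides: half a turn gives the same ring.
- ring_pin (a point): outer end of the ring's +x pin, 29 mm from the ring's axis, at z = 4 mm of the ring. Two pins, 5 mm thick, stick out of the skirt along the ring's +x and -x; red marks on top of the collar lie over them.
- ring_grip (a point): on the ring's axis, 27 mm above its underside: middle of the height to grip. Two flat black grips, 22 mm wide along the ring's x, z 10 to 36 mm, face its +y and -y, 40 mm across. Grip these with the fingertips no lower than z = 17 mm, so that they clear the cell's rim, which is 14 mm above the ring's underside at the end.
- cell: brass lens cell on a fixed 100 x 100 mm dark steel plate. Origin: centre of the plate's underside, on the table; z up along the bore. Bore 48 mm diameter (1.5 mm play all round lens and ring skirt), rim 33 mm above the origin, outside diameter 68 mm. In the wall is a steep two-start thread for the ring's two pins; it is the same after half a turn.
- cell_seat (a point): middle of the flat lens seat, on the bore's axis, 8 mm above the cell's origin
- cell_notch (a point): mouth of one of two open notches, 11 mm wide, through which the pins enter from above, 27 mm from the axis at rim height, at 1.40 rad counter-clockwise (from above) from the cell's +x; the other is opposite. Red marks on the plate. Lowered in there, the pins rest on the notch floor with the ring's underside about 22 mm above the cell's origin (3 mm over the lens).
- cell_stop (a point): where a pin's middle stands at the end, on the cell's +x (the other on -x; thin white marks on the plate). From the notches the ring is turned 1.40 rad clockwise (seen from above), coming down 3 mm on to the lens, to a hard stop: ring x along cell x either way round, ring underside 19 mm above the cell's origin. The last bit turns slightly stiffer as the thread wedges the pins down.
- cell_relief (a point): middle of one of two finger reliefs, at -0.82 rad from the cell's +x, 29 mm from the axis, at seat height; the other is opposite. They are gaps 26 mm wide right through the wall, from the rim down to the plate (8 mm above the cell's origin): fingers holding the lens across them can set it down on the seat and open there.
- board: fixed round wooden board, 150 mm across, 15 mm thick, origin at the centre of its underside; the lens lies on it within 12 mm of its middle. Two fixed steel punches with ball heads (18 mm across) stand on it 48 mm to its +x and -x, up to 76 mm above the table: grip the lens across the board's y, between them. The flat silver blanks on it are in nobody's way.
- flux_jar: amber glass jar with brass lid, 42 mm across, 60 tall, upright, stands about 62 mm from the ring's axis on its +x side (over one pin). Origin: centre of its underside. Bystander: leave it where it is.
- weight: plain brass cylinder 34 mm across, 35 tall, upright, about 60 mm from the ring's axis on its -x side. Origin: centre of its underside. Bystander: leave it where it is.
- screwdriver: small screwdriver, 110 mm long, lying along its own x beside the cell's plate, under 25 mm high. Origin: centre of its underside. Bystander: leave it where it is.
- bottle: green plastic bottle, 60 mm across, 160 tall, upright. Origin: centre of its underside. Bystander: leave it where it is.
- pliers: red-handled pliers lying flat, 140 mm long along x, 45 wide, 14 high. Origin: centre of its underside. Bystander: leave it where it is.
- tin: yellow round tin, 52 mm across, 30 tall. Origin: centre of its underside. Bystander: leave it where it is.
Mind the look-alikes: they are no part of the job. Several things have the shape of the ring; the one meant has the colours described above. Of the things shaped like the lens, the blue one is meant.

How it is judged:
On the way:
1. the lens lies flat on the seat of the cell, let go, with the ring not yet on it (horizontal distance between lens and cell below 0.004 m and z of lens in the frame of cell between 0.006 and 0.0105 m and angle between lens's own z axis and vertical below 0.08 rad and contact force between the fingers and lens below 0.2 N and contact force between ring and lens below 0.1 N), for 0.2 s.
At the end, for the whole second after the job is handed in: The lens lies flat on the cell's seat (within 4 mm of the axis, 2.5 mm of the seat height, 0.08 rad of level), and the ring is screwed down over it: within 4 mm of the axis, less than 1.8 mm above its home height, within 0.14 rad of its stop and 0.08 rad of level; both at rest (horizontal distance between each of lens, ring and cell below 0.004 m and z of lens in the frame of cell between 0.006 and 0.0105 m and angle between each of lens, ring's own z axis and vertical below 0.08 rad and z of ring in the frame of cell between 0.0165 and 0.0208 m and angle between the x axis of ring and the x axis of cell, either way round below 0.14 rad and linear speed of each of ring, lens below 0.02 m/s and angular speed of ring below 0.1 rad/s); the robot touches nothing.
It fails at once if the lens is squeezed: fingers' force on it over 40 N in sum (contact force between the fingers and lens above 40 N).
It fails at once if the ring is pressed on the lens with over 45 N (contact force between ring and lens above 45 N).
It fails at once if the lens is let fall into the cell from more than about 35 mm (faster than 0.8 m/s over the cell) (horizontal distance between lens and cell below 0.03 m and linear speed of lens above 0.8 m/s).
It fails at once if a bystander is moved by more than 30 mm (distance of any of flux_jar, weight, screwdriver, bottle, pliers, tin from where it was at the start of the episode above 0.03 m).
It also fails if it takes over 72 s, if anything falls off the work surface, if the arm or the gripper's body presses on something with over 40 N, if the wrist force passes 120 N, or if a joint passes its speed limit or range.

## Working session

There is one attempt and no reset: what is moved stays moved. The work goes in short steps, Python scripts to look and compute and a tool call to move; the robot and the scene stay as the last step left them, time stands still between calls to the robot, and variables do not carry over. Pictures are saved under pics/ and viewed, at most 13 in all, crops included, and the job is handed in when it is done.

Besides the shell and the picture viewer there is one more tool, called as name(argument=value, ...), one argument or row to a line, values as JSON. play_rows: Moves the arm, as the interface text tells. Its arguments: {"type":"object","properties":{"moves":{"type":"array"},"jaw":{"type":"number"}},"required":["moves"]}

```bash
ls; mkdir -p pics; cat > h.py <<'E'
import numpy as np,cv2
from cell import *
from scipy.spatial.transform import Rotation as Rn
def ray(c,px,z):
    K,R,t=map(np.array,(c['mtx'],c['R'],c['t']))
    d=R.T@np.linalg.solve(K,[px[0],px[1],1.]);o=-R.T@t
    return o+d*(z-o[2])/d[2]
def proj(c,X):
    p=np.array(c['mtx'])@(np.array(c['R'])@np.array(X)+np.array(c['t']));return p[:2]/p[2]
E
python3 - <<'E'
from h import *
s=observe();print(s)
print(grasp_offset)
for n in('top','side'):
    c=capture(n);cv2.imwrite(f'pics/{n}0.png',c['pixels'])
    print(n,'cam',-np.array(c['R']).T@np.array(c['t']), np.array(c['mtx'])[0,0])
    for k,z in dict(lens=.026,ring=.036,ring_pin=.004,ring_grip=.036,cell=.033,cell_seat=.008,cell_notch=.033,cell_stop=.03,cell_relief=.008,board=.015,flux_jar=.06,weight=.035,screwdriver=.01,bottle=.16,pliers=.01,tin=.03).items():
        for r in look_for(c,k)[:4]: print(k,np.round(r['p'],2),np.round(r['location']),np.round(ray(c,r['location'],z),3))
E
```

```text
pics
{'t': 0.0, 'q': array([-1.34017907,  0.52200139, -0.03634763,  1.59998616,  0.02122627,
        1.02110945, -0.11276927]), 'qd': array([ 1.20918839e-03, -7.91547301e-04,  1.07436417e-03,  1.99431150e-05,
        6.02361545e-04, -1.01788501e-03,  2.04532688e-03]), 'effort': array([-1.86405041e-04, -9.27069855e+01,  1.97960861e+00, -3.69949043e+01,
        1.78214035e-02,  7.94960040e-03, -2.51611544e-05]), 'tool_pos': array([0.18512074, 0.5966091 , 0.23074121]), 'tool_rot': array([ 1.49816612e-01,  9.88713644e-01, -5.57946640e-04, -3.79585007e-05]), 'force': array([-0.10643712, -0.50207417,  0.15470378]), 'torque': array([-0.03161373,  0.02029375,  0.00607275]), 'grip_force': 0.0, 'width': 0.9984435024098458}
0.0187
top cam [0.44072446 0.02670941 1.02270036] 460.7923964159772
lens 0.79 [109. 217.] [0.497 0.366 0.026]
lens 0.7 [168. 228.] [0.473 0.239 0.026]
lens 0.24 [262. 154.] [0.639 0.041 0.026]
ring 0.67 [440. 285.] [ 0.36  -0.345  0.036]
ring 0.54 [414. 239.] [ 0.457 -0.291  0.036]
ring_pin 0.89 [430. 280.] [ 0.367 -0.335  0.004]
ring_pin 0.85 [415. 239.] [ 0.458 -0.302  0.0
[... 1632 characters left out ...]
cell_notch 0.89 [314. 204.] [ 0.614 -0.007  0.033]
cell_notch 0.72 [227. 193.] [0.446 0.175 0.033]
cell_stop 0.81 [313. 204.] [ 0.615 -0.004  0.03 ]
cell_relief 0.9 [311. 201.] [0.644 0.041 0.008]
board 0.74 [228. 193.] [0.461 0.201 0.015]
flux_jar 0.75 [377. 289.] [ 0.48  -0.372  0.06 ]
weight 0.7 [346. 290.] [ 0.449 -0.32   0.035]
weight 0.69 [316. 285.] [ 0.409 -0.277  0.035]
screwdriver 0.63 [313. 187.] [0.701 0.106 0.01 ]
bottle 0.89 [292. 160.] [0.564 0.031 0.16 ]
bottle 0.35 [377. 289.] [ 0.385 -0.449  0.16 ]
bottle 0.31 [320. 203.] [ 0.483 -0.186  0.16 ]
pliers 0.74 [387. 241.] [ 0.676 -0.22   0.01 ]
tin 0.69 [246. 225.] [0.408 0.003 0.03 ]
tin 0.69 [315. 286.] [ 0.409 -0.274  0.03 ]
```

```bash
python3 - <<'E'
from h import *
a=cv2.imread('pics/top0.png')
def crop(x,y,w,h,s):return cv2.resize(a[y:y+h,x:x+w],None,fx=s,fy=s,interpolation=cv2.INTER_CUBIC)
A=crop(212,104,100,100,4);B=crop(120,178,100,100,4);C=crop(380,200,100,100,4)
cv2.imwrite('pics/m1.png',np.hstack([A,C]));cv2.imwrite('pics/m2.png',cv2.resize(a[170:290,90:250],None,fx=5,fy=5,interpolation=cv2.INTER_CUBIC))
E
```

```text
(no output)
```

View pics/top0.png

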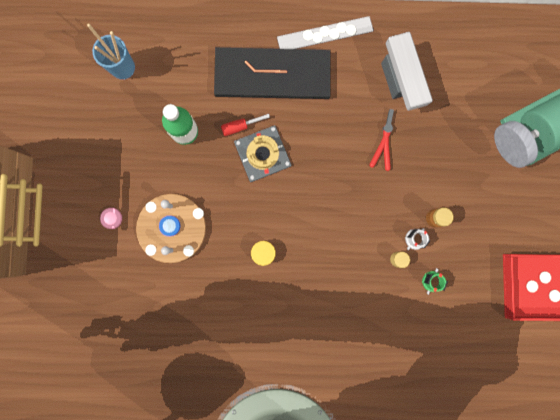

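View pics/m1.png

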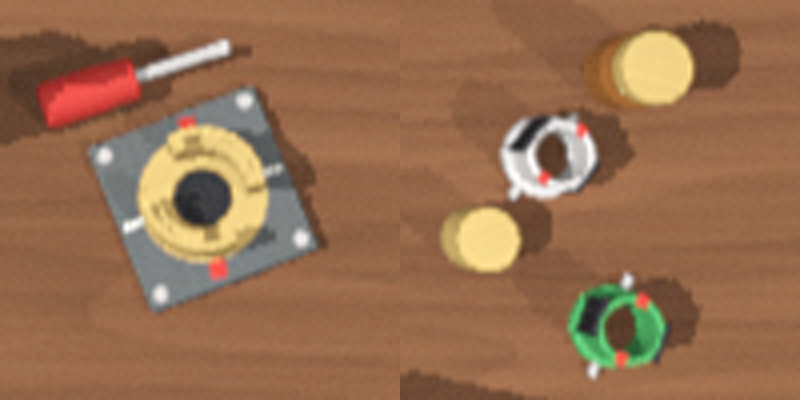

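View pics/m2.png

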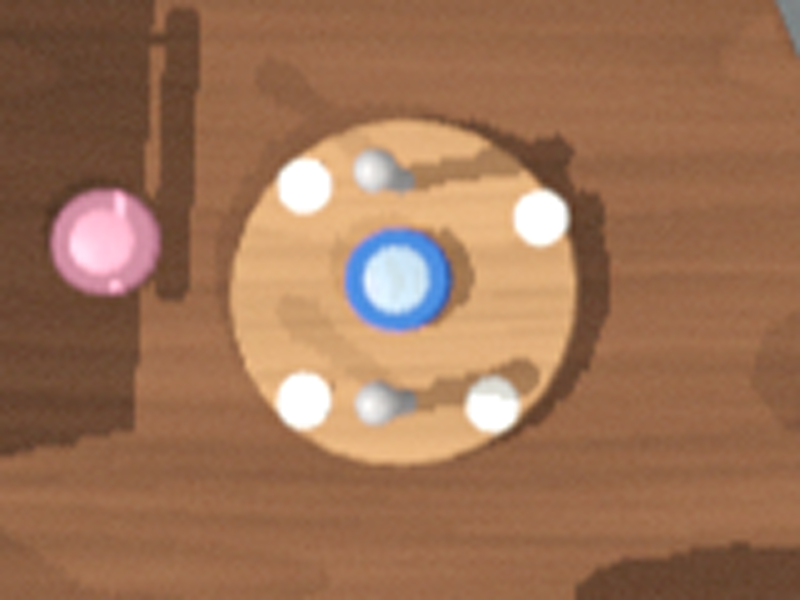

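The top picture shows the lens (blue) at about (169,226) on the board, with the punches above and below it, so board x is roughly world x. The cell is at (262,154), with its red notch marks up and down and its white stop marks left and right. The silver ring is at (417,239) between the jar and the weight. The green ring and the pink lens are look-alikes. Next I'll refine these by fitting silhouettes.

```bash
cat >> h.py <<'E'
from scipy.optimize import least_squares
def cyl(r,z0,z1,n=60):
    a=np.linspace(0,2*np.pi,n,endpoint=False);return np.array([[r*np.cos(x),r*np.sin(x),z] for z in(z0,z1) for x in a])
def hullc(p):
    h=cv2.convexHull(np.float32(p));m=cv2.moments(h);return np.array([m['m10'],m['m01']])/m['m00'],m['m00']
def maskc(mask,box):
    x0,y0,x1,y1=box;S=8
    m=np.zeros(mask.shape,np.uint8);m[y0:y1,x0:x1]=mask[y0:y1,x0:x1]
    n,l,st,_=cv2.connectedComponentsWithStats(m);k=1+np.argmax(st[1:,4]);ys,xs=np.where(l==k)
    p=np.vstack([np.c_[xs+dx,ys+dy] for dx in(-.5,.5) for dy in(-.5,.5)])
    return hullc(p)
def fit(c,pts,cen,g):
    f=lambda v:hullc([proj(c,q+np.r_[v,0]) for q in pts])[0]-cen
    return least_squares(f,g).x
def plan(x,y,z,a):
    """target tool xyz, jaw-line angle deg -> cm in current tool axes, yaw deg"""
    s=observe();R=Rn.from_quat(s['tool_rot']).as_matrix();d=R.T@(np.array([x,y,z])-s['tool_pos'])*100
    cur=np.degrees(np.arctan2(R[1,1],R[0,1]));w=-((a-cur+90)%180-90)
    print('pos',s['tool_pos'].round(4),'jaw',cur.round(2),'shift cm',d.round(2),'yaw',round(w,2),'q',s['q'].round(2),'F',s['force'].round(1),'w',round(s['width'],4),'g',round(s['grip_force'],2),'t',round(s['t'],2),'tilt',R[:,2].round(4))
E
python3 - <<'E'
from h import *
for n in('top','side'):
    c=capture(n);im=c['pixels'];hsv=cv2.cvtColor(im,cv2.COLOR_BGR2HSV);H,S,V=[hsv[...,i].astype(int) for i in range(3)]
    def box(X,r=22):
        p=proj(c,X).astype(int);return (p[0]-r,p[1]-r,p[0]+r,p[1]+r)
    k=.7 if n=='side' else 1
    blue=((H>100)&(H<125)&(S>110)).astype(np.uint8)
    cen,ar=maskc(blue,box([.475,.238,.02]));pts=cyl(.0225,.015,.026);v=fit(c,pts,cen,[.475,.238])
    print(n,'lens',v.round(4),ar,hullc([proj(c,q+np.r_[v,0]) for q in pts])[1])
    yel=((H>18)&(H<32)&(S>90)&(V>60)).astype(np.uint8)
    cen,ar=maskc(yel,box([.638,.041,.02],26));pts=cyl(.034,.008,.033);v=fit(c,pts,cen,[.638,.041])
    print(n,'cell',v.round(4),ar,hullc([proj(c,q+np.r_[v,0]) for q in pts])[1])
    red=(((H<6)|(H>174))&(S>150)&(V>120)).astype(np.uint8)
    nn,l,st,ce=cv2.connectedComponentsWithStats(red)
    for i in range(1,nn):
        if 2<st[i,4]<80:
            print('red',ce[i].round(2),st[i,4],'z8',ray(c,ce[i],.008)[:2].round(4),'z36',ray(c,ce[i],.036)[:2].round(4))
    gray=((S<60)&(V>40)).astype(np.uint8)
    nn,l,st,ce=cv2.connectedComponentsWithStats(((S<40)&(V>150)).astype(np.uint8))
    for i in range(1,nn):
        if 2<st[i,4]<300: print('white',ce[i].round(2),st[i,4],ray(c,ce[i],.008)[:2].round(4),'z67',ray(c,ce[i],.067)[:2].round(4))
    np.save(f'pics/{n}.npy',im)
E
```

```text
top lens [0.4799 0.2375] 344.0 364.63673195650335
top cell [0.6441 0.0386] 884.5 807.6173451425275
red [257.8 134.4] 5 z8 [0.6867 0.0498] z36 [0.6799 0.0492]
red [266.1 170.8] 10 z8 [0.6047 0.0301] z36 [0.6002 0.03  ]
red [425.4 231.2] 5 z8 [ 0.4749 -0.325 ] z36 [ 0.474  -0.3153]
red [416.  243.5] 4 z8 [ 0.4475 -0.3036] z36 [ 0.4473 -0.2945]
red [440.5 274. ] 6 z8 [ 0.3812 -0.3569] z36 [ 0.3828 -0.3464]
red [434.8 289.4] 5 z8 [ 0.3476 -0.3437] z36 [ 0.3502 -0.3334]
white [93.75 46.75] 4 [0.8813 0.4227] z67 [0.8557 0.3997]
white [170.48 111.96] 202 [0.7343 0.2458] z67 [0.7172 0.2331]
white [257.77 118.68] 77 [0.7227 0.0504] z67 [0.7063 0.0491]
white [186.62 135.02] 214 [0.6825 0.2083] z67 [0.6684 0.1978]
white [272.63 128.79] 19 [0.7001 0.0168] z67 [0.685  0.0174]
white [237.53 142.35] 17 [0.6679 0.0947] z67 [0.6546 0.0908]
white [279.43 146.14] 7 [0.6609 0.0011] z67 [0.6481 0.0026]
white [244.56 159.88] 16 [0.6285 0.0783] z67 [0.6176 0.0753]
white [286.72 163.11] 18 [ 0.6227 -0.0156] z67 [ 0.6122 -0.0132]
white [251.58 177.11] 19 [0.59   0.0621] z67 [0.5814 0.06  ]
white [164.58 203.
[... 9918 characters left out ...]
ite [ 85.   339.67] 3 [-0.0103 -0.1415] z67 [-0.0123 -0.2055]
white [  9.3  342.89] 27 [-0.1233 -0.0756] z67 [-0.1141 -0.1462]
white [ 75. 341.] 3 [-0.0258 -0.1349] z67 [-0.0262 -0.1996]
white [ 66.25 343.5 ] 20 [-0.0399 -0.1325] z67 [-0.0389 -0.1974]
white [ 18.9  347.25] 20 [-0.1104 -0.096 ] z67 [-0.1024 -0.1645]
white [ 39.67 346.67] 3 [-0.08   -0.1145] z67 [-0.0751 -0.1812]
white [ 55.17 346.5 ] 6 [-0.0574 -0.129 ] z67 [-0.0547 -0.1943]
white [ 41.51 351.37] 35 [-0.079  -0.1277] z67 [-0.0741 -0.1931]
white [ 54. 351.] 3 [-0.0608 -0.1387] z67 [-0.0578 -0.203 ]
white [405.79 413.2 ] 182 [ 0.3604 -0.5605] z67 [ 0.3215 -0.5829]
white [429.24 417.38] 58 [ 0.3847 -0.5848] z67 [ 0.3434 -0.6048]
```

```bash
python3 - <<'E'
from h import *
plan(.480,.2368,.10,92)
E
```

```text
pos [0.1852 0.5969 0.2313] jaw 72.77 shift cm [-38.83 -25.66  13.13] yaw -19.23 q [-1.34  0.52 -0.04  1.6   0.02  1.02 -0.11] F [ 0.2 -0.8 -0.2] w 0.9974 g 0.0 t 1.8 tilt [-0. -0. -1.]
```

play_rows(
  moves=[
    {"xyz":[-2.77,-1.83,0.8],"yaw":0},
    {"xyz":[-2.77,-1.83,0.8],"yaw":0},
    {"xyz":[-2.77,-1.83,0.8],"yaw":0},
    {"xyz":[-2.77,-1.83,0.8],"yaw":0},
    {"xyz":[-2.77,-1.83,0.8],"yaw":0},
    {"xyz":[-2.77,-1.83,0.8],"yaw":0},
    {"xyz":[-2.77,-1.83,0.8],"yaw":0},
    {"xyz":[-2.77,-1.83,0.8],"yaw":0},
    {"xyz":[-2.77,-1.83,0.8],"yaw":0},
    {"xyz":[-2.77,-1.83,0.8],"yaw":0},
    {"xyz":[-2.77,-1.83,0.8],"yaw":0},
    {"xyz":[-2.77,-1.83,0.8],"yaw":0},
    {"xyz":[-2.77,-1.83,0.8],"yaw":0},
    {"xyz":[-2.77,-1.83,0.8],"yaw":0},
    {"xyz":[0,0,0],"yaw":-6.4},
    {"xyz":[0,0,0],"yaw":-6.4},
    {"xyz":[0,0,0],"yaw":-6.4},
    {"xyz":[0,0,0],"yaw":0},
  ],
)

```text
t: 3.3
tool_pos: [0.4799, 0.2371, 0.1193]
tool_rot: [-0.02, 1.0, 0.0, -0.0]
force: [-1.0, -0.4, 0.9]
width: 0.997
grip_force: 0.0
```

```bash
python3 - <<'E'
from h import *
plan(.480,.2368,.06,92)
c=capture('side');p=proj(c,[.48,.237,.06]).astype(int)
print(p,proj(c,observe()['tool_pos']))
cv2.imwrite('pics/s1.png',cv2.resize(c['pixels'][p[1]-50:p[1]+50,p[0]-65:p[0]+65],None,fx=6,fy=6,interpolation=cv2.INTER_CUBIC))
E
```

```text
pos [0.4799 0.2371 0.1193] jaw 92.26 shift cm [-0.01 -0.03  5.93] yaw 0.26 q [-0.5   0.53 -0.09  1.93  0.07  0.68  0.97] F [-1.  -0.4  0.9] w 0.997 g 0.0 t 3.3 tilt [-1.e-04  2.e-04 -1.e+00]
[227 173] [226.2097991  154.77049094]
```

View pics/s1.png

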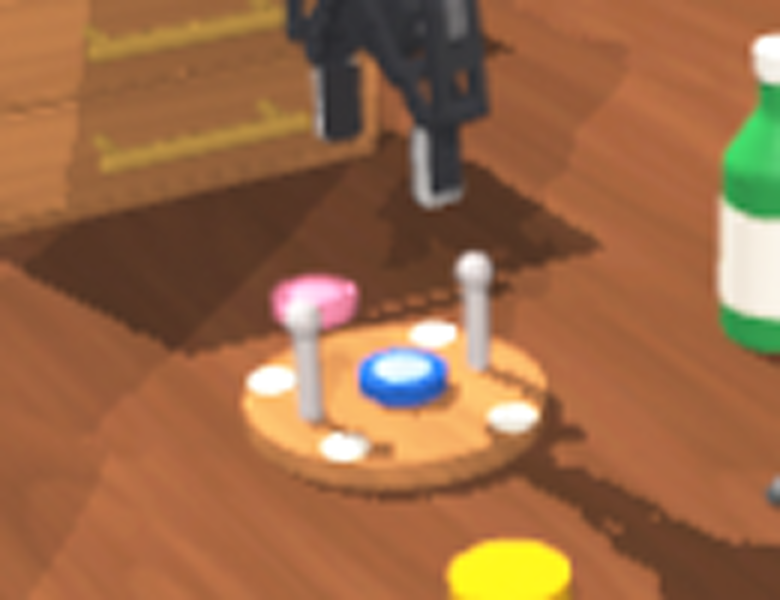

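play_rows(
  moves=[
    {"xyz":[0,0,2.0]},
    {"xyz":[0,0,2.5]},
    {"xyz":[0,0,2.5]},
    {"xyz":[0,0,2.0]},
    {"xyz":[0,0,0.9]},
    {"xyz":[0,0,0]},
    {"xyz":[0,0,0]},
    {"xyz":[0,0,0]},
  ],
  jaw=0.25,
)

```text
invalid input
```

```bash
python3 - <<'E'
from h import *
plan(.480,.2368,.0155,92)
c=capture('side');p=proj(c,[.48,.237,.03]).astype(int)
cv2.imwrite('pics/s2.png',cv2.resize(c['pixels'][p[1]-37:p[1]+38,p[0]-50:p[0]+50],None,fx=8,fy=8,interpolation=cv2.INTER_CUBIC))
E
```

```text
pos [0.4798 0.2372 0.1193] jaw 91.85 shift cm [-0.02 -0.04 10.38] yaw -0.15 q [-0.5   0.53 -0.09  1.93  0.07  0.68  0.97] F [ 0.4  0.2 -0.3] w 1.001 g 0.0 t 3.35 tilt [-0.e+00  3.e-04 -1.e+00]
```

View pics/s2.png

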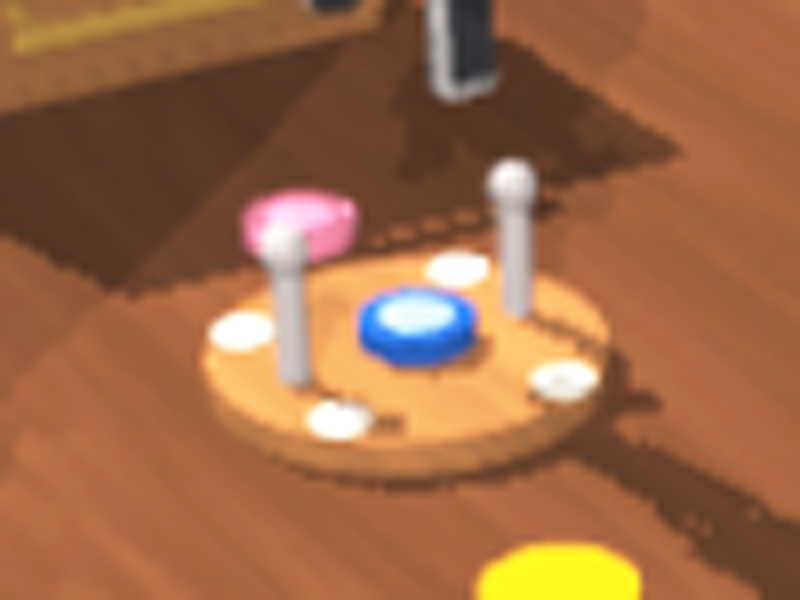

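The call was refused because every row needs a yaw, so nothing moved. I'll resend it. The picture shows the fingers still above the lens.

play_rows(
  moves=[
    {"xyz":[0,0,2.0],"yaw":0},
    {"xyz":[0,0,2.5],"yaw":0},
    {"xyz":[0,0,2.5],"yaw":0},
    {"xyz":[0,0,2.0],"yaw":0},
    {"xyz":[0,0,0.9],"yaw":0},
    {"xyz":[0,0,0],"yaw":0},
    {"xyz":[0,0,0],"yaw":0},
    {"xyz":[0,0,0],"yaw":0},
  ],
  jaw=0.25,
)

```text
t: 4.07
tool_pos: [0.4802, 0.2377, 0.0214]
tool_rot: [-0.017, 1.0, 0.0, 0.001]
force: [-0.4, -0.6, 0.6]
width: 0.623
grip_force: 0.0
```

```bash
python3 - <<'E'
from h import *
plan(.480,.2368,.0155,92)
c=capture('side');p=proj(c,[.48,.237,.03]).astype(int)
cv2.imwrite('pics/s3.png',cv2.resize(c['pixels'][p[1]-37:p[1]+38,p[0]-50:p[0]+50],None,fx=8,fy=8,interpolation=cv2.INTER_CUBIC))
E
```

```text
pos [0.4802 0.2377 0.0214] jaw 91.91 shift cm [ 0.03 -0.09  0.59] yaw -0.09 q [-0.52  0.7  -0.07  1.97  0.1   0.47  0.94] F [-0.4 -0.6  0.6] w 0.623 g 0.0 t 4.07 tilt [ 1.3e-03  6.0e-04 -1.0e+00]
```

View pics/s3.png

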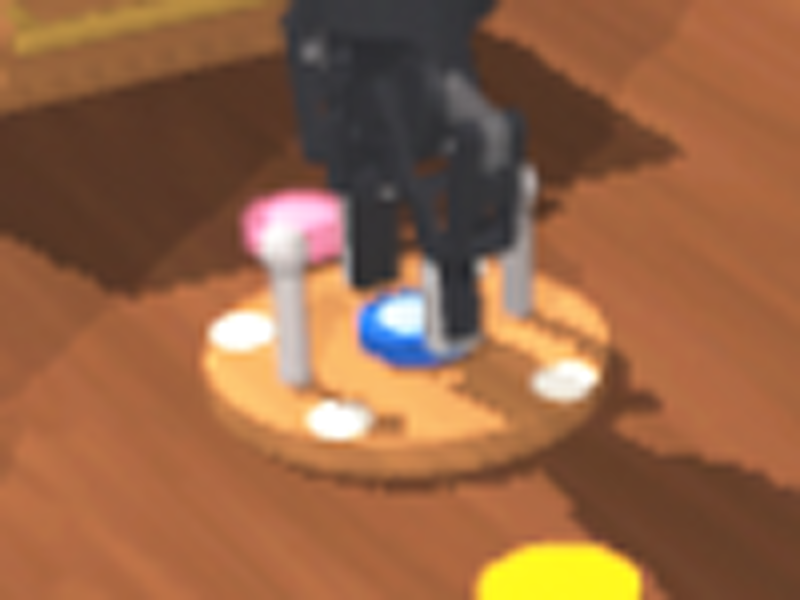

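play_rows(
  moves=[
    {"xyz":[0,-0.05,0.3],"yaw":0},
    {"xyz":[0,-0.04,0.3],"yaw":0},
    {"xyz":[0,0,0],"yaw":0},
    {"xyz":[0,0,0],"yaw":0},
  ],
  jaw=0.14,
)

```text
t: 4.45
tool_pos: [0.4797, 0.2363, 0.0143]
tool_rot: [-0.017, 1.0, -0.0, -0.0]
force: [0.6, 0.1, -0.2]
width: 0.572
grip_force: 0.0
```

play_rows(
  moves=[
    {"xyz":[0,0,0],"yaw":0},
    {"xyz":[0,0,0],"yaw":0},
    {"xyz":[0,0,0],"yaw":0},
  ],
  jaw=0.09,
)

```text
t: 4.7
tool_pos: [0.4797, 0.2364, 0.0144]
tool_rot: [-0.017, 1.0, 0.0, 0.0]
force: [-0.3, 0.5, -0.7]
width: 0.544
grip_force: 0.0
```

play_rows(
  moves=[
    {"xyz":[0,0,0],"yaw":0},
    {"xyz":[0,0,0],"yaw":0},
    {"xyz":[0,0,0],"yaw":0},
  ],
  jaw=0.06,
)

```text
t: 4.95
tool_pos: [0.4797, 0.2365, 0.0144]
tool_rot: [-0.017, 1.0, 0.0, 0.0]
force: [-0.0, 0.4, 0.9]
width: 0.528
grip_force: 0.3
```

play_rows(
  moves=[
    {"xyz":[0,0,0],"yaw":0},
    {"xyz":[0,0,0],"yaw":0},
    {"xyz":[0,0,0],"yaw":0},
  ],
  jaw=0.04,
)

```text
t: 5.2
tool_pos: [0.4797, 0.2365, 0.0143]
tool_rot: [-0.017, 1.0, 0.0, 0.0]
force: [0.4, 1.0, 1.3]
width: 0.521
grip_force: 0.4
```

play_rows(
  moves=[
    {"xyz":[0,0,0],"yaw":0},
    {"xyz":[0,0,0],"yaw":0},
    {"xyz":[0,0,0],"yaw":0},
  ],
  jaw=0.03,
)

```text
t: 5.45
tool_pos: [0.4797, 0.2365, 0.0143]
tool_rot: [-0.017, 1.0, 0.0, 0.0]
force: [-0.0, 1.1, 1.3]
width: 0.515
grip_force: 0.4
```

play_rows(
  moves=[
    {"xyz":[0,0,0],"yaw":0},
    {"xyz":[0,0,0],"yaw":0},
    {"xyz":[0,0,0],"yaw":0},
  ],
  jaw=0.02,
)

```text
t: 5.7
tool_pos: [0.4797, 0.2364, 0.0143]
tool_rot: [-0.017, 1.0, 0.0, 0.0]
force: [-0.8, 0.3, 1.4]
width: 0.509
grip_force: 4.7
```

play_rows(
  moves=[
    {"xyz":[0,0,0],"yaw":0},
    {"xyz":[0,0,0],"yaw":0},
    {"xyz":[0,0,0],"yaw":0},
  ],
  jaw=0.01,
)

```text
t: 5.95
tool_pos: [0.4797, 0.2364, 0.0144]
tool_rot: [-0.017, 1.0, 0.0, 0.0]
force: [-0.7, 1.4, 5.0]
width: 0.511
grip_force: 10.6
```

play_rows(
  moves=[
    {"xyz":[0,0,0],"yaw":0},
    {"xyz":[0,0,0],"yaw":0},
    {"xyz":[0,0,0],"yaw":0},
  ],
  jaw=0.0,
)

```text
t: 6.2
tool_pos: [0.4797, 0.2364, 0.0144]
tool_rot: [-0.017, 1.0, 0.0, 0.0]
force: [-2.4, 0.2, 6.4]
width: 0.505
grip_force: 16.9
```

play_rows(
  moves=[
    {"xyz":[0,0,0],"yaw":0},
    {"xyz":[0,0,0],"yaw":0},
    {"xyz":[0,0,-0.2],"yaw":0},
    {"xyz":[0,0,-0.3],"yaw":0},
    {"xyz":[0,0,-0.5],"yaw":0},
    {"xyz":[0,0,0],"yaw":0},
  ],
  jaw=0.01,
)

```text
t: 6.7
tool_pos: [0.4801, 0.2365, 0.0252]
tool_rot: [-0.017, 1.0, 0.0, 0.0]
force: [-0.2, 0.3, -0.3]
width: 0.506
grip_force: 13.5
```

play_rows(
  moves=[
    {"xyz":[0,0,-1],"yaw":0},
    {"xyz":[0,0,-1.5],"yaw":0},
    {"xyz":[0,0,-1.5],"yaw":0},
    {"xyz":[0,0,-1.5],"yaw":0},
    {"xyz":[0,0,-1.5],"yaw":0},
    {"xyz":[0,0,-1],"yaw":0},
    {"xyz":[0,0,0],"yaw":0},
  ],
)

```text
t: 7.28
tool_pos: [0.4806, 0.2369, 0.1065]
tool_rot: [-0.017, 1.0, 0.001, 0.001]
force: [0.8, 0.3, 1.0]
width: 0.5
grip_force: 13.5
```

```bash
python3 - <<'E'
from h import *
plan(.645,.039,.09,65.7)
c=capture('side');p=proj(c,[.48,.237,.10]).astype(int)
cv2.imwrite('pics/s4.png',cv2.resize(c['pixels'][p[1]-37:p[1]+38,p[0]-50:p[0]+50],None,fx=8,fy=8,interpolation=cv2.INTER_CUBIC))
E
```

```text
pos [0.4806 0.2369 0.1065] jaw 91.96 shift cm [-15.75 -20.34   1.66] yaw 26.26 q [-0.5   0.55 -0.09  1.94  0.08  0.65  0.96] F [0.8 0.3 1. ] w 0.4996 g 13.54 t 7.28 tilt [ 0.0026  0.0015 -1.    ]
```

View pics/s4.png

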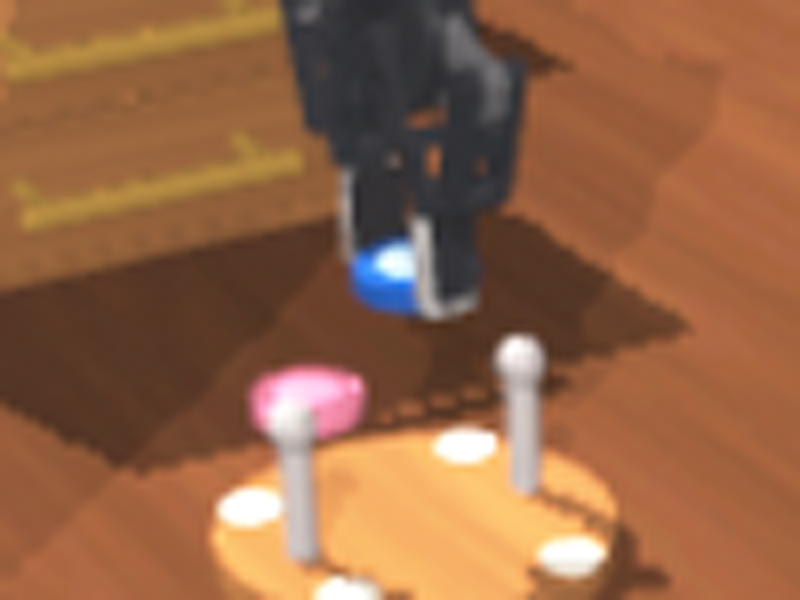

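play_rows(
  moves=[
    {"xyz":[-0.8,-1.02,0],"yaw":0},
    {"xyz":[-1.5,-1.92,0],"yaw":0},
    {"xyz":[-1.9,-2.46,0],"yaw":0},
    {"xyz":[-1.9,-2.46,0],"yaw":0},
    {"xyz":[-1.9,-2.46,0],"yaw":0},
    {"xyz":[-1.9,-2.46,0],"yaw":0},
    {"xyz":[-1.9,-2.46,0],"yaw":0},
    {"xyz":[-1.9,-2.46,0],"yaw":0},
    {"xyz":[-1.35,-1.74,0],"yaw":0},
    {"xyz":[-0.7,-0.9,0],"yaw":0},
    {"xyz":[0,0,0.6],"yaw":5.2},
    {"xyz":[0,0,0.6],"yaw":5.3},
    {"xyz":[0,0,0.6],"yaw":5.3},
    {"xyz":[0,0,0.6],"yaw":5.2},
    {"xyz":[0,0,0.6],"yaw":5.3},
    {"xyz":[0,0,0],"yaw":0},
    {"xyz":[0,0,0],"yaw":0},
  ],
  jaw=0.015,
)

```text
t: 8.75
tool_pos: [0.6435, 0.0387, 0.0735]
tool_rot: [0.209, 0.978, -0.0, -0.001]
force: [0.9, 0.0, -0.7]
width: 0.511
grip_force: 9.6
```

```bash
python3 - <<'E'
from h import *
plan(.645,.039,.05,65.7)
s=observe()['tool_pos']
for n in('side','top'):
    c=capture(n);p=proj(c,s).astype(int);print(n,proj(c,s).round(1))
    globals()[n]=cv2.resize(c['pixels'][p[1]-30:p[1]+45,p[0]-33:p[0]+33],(400,455),interpolation=cv2.INTER_CUBIC)
    im=c['pixels'];hsv=cv2.cvtColor(im,cv2.COLOR_BGR2HSV);H,S,V=[hsv[...,i].astype(int) for i in range(3)]
    blue=((H>100)&(H<125)&(S>110)).astype(np.uint8)[p[1]-20:p[1]+20,p[0]-20:p[0]+20];ys,xs=np.where(blue);
    if len(xs):print(len(xs),'box',xs.min()+p[0]-20,xs.max()+p[0]-20,ys.min()+p[1]-20,ys.max()+p[1]-20)
    pr=np.array([proj(c,q+np.r_[s[:2],s[2]]) for q in cyl(.0225,.0006,.0116)]);print('pred box',pr.min(0).round(1),pr.max(0).round(1))
cv2.imwrite('pics/s5.png',np.hstack([side,top]))
E
```

```text
pos [0.6435 0.0387 0.0735] jaw 65.86 shift cm [-0.13  0.09  2.35] yaw 0.16 q [-0.17  0.74  0.03  1.66 -0.03  0.74  1.02] F [ 0.9  0.  -0.7] w 0.5107 g 9.57 t 8.75 tilt [-1.5e-03 -5.0e-04 -1.0e+00]
side [312.9 181.3]
38 box 306 321 175 183
pred box [304.9 174. ] [321.3 184.8]
top [262.2 147.4]
pred box [251.2 135.5] [273.  157.9]
```

View pics/s5.png

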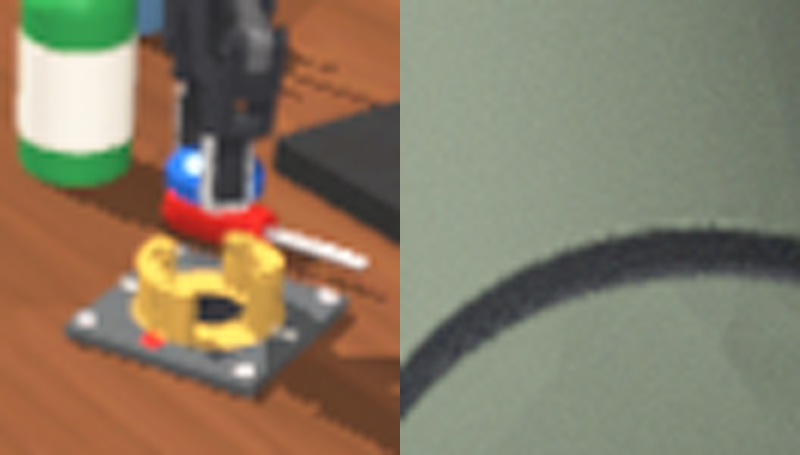

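play_rows(
  moves=[
    {"xyz":[-0.1,0,0.5],"yaw":0.1},
    {"xyz":[0,0,1.0],"yaw":0},
    {"xyz":[0,0,1.0],"yaw":0},
    {"xyz":[0,0,0.8],"yaw":0},
    {"xyz":[0,0,0.4],"yaw":0},
    {"xyz":[0,0,0],"yaw":0},
    {"xyz":[0,0,0],"yaw":0},
  ],
)

```text
t: 9.43
tool_pos: [0.6449, 0.0381, 0.037]
tool_rot: [0.212, 0.977, -0.0, -0.0]
force: [0.1, 0.1, 0.3]
width: 0.509
grip_force: 9.6
```

```bash
python3 - <<'E'
from h import *
plan(.6444,.0383,.0095,65.7)
E
```

```text
pos [0.6449 0.0381 0.037 ] jaw 65.57 shift cm [ 0.05 -0.    2.75] yaw -0.13 q [-0.17  0.8   0.03  1.67 -0.03  0.68  1.02] F [0.1 0.1 0.3] w 0.5093 g 9.57 t 9.43 tilt [-5.e-04 -1.e-04 -1.e+00]
```

play_rows(
  moves=[
    {"xyz":[0.03,0,0.2],"yaw":0},
    {"xyz":[0,0,0.3],"yaw":0},
    {"xyz":[0,0,0.3],"yaw":0},
    {"xyz":[0,0,0.2],"yaw":0},
    {"xyz":[0,0,0],"yaw":0},
  ],
)

```text
t: 9.85
tool_pos: [0.6449, 0.0383, 0.027]
tool_rot: [0.212, 0.977, 0.0, 0.0]
force: [2.2, 0.5, -0.7]
width: 0.507
grip_force: 10.6
```

play_rows(
  moves=[
    {"xyz":[0,0,0.3],"yaw":0},
    {"xyz":[0,0,0.4],"yaw":0},
    {"xyz":[0,0,0.3],"yaw":0},
    {"xyz":[0,0,0.2],"yaw":0},
    {"xyz":[0,0,0],"yaw":0},
  ],
)

```text
t: 10.27
tool_pos: [0.6454, 0.0384, 0.0151]
tool_rot: [0.212, 0.977, 0.0, 0.001]
force: [5.8, 2.0, 0.7]
width: 0.508
grip_force: 12.7
```

play_rows(
  moves=[
    {"xyz":[-0.05,0.03,0],"yaw":0},
    {"xyz":[-0.05,0.03,0],"yaw":0},
    {"xyz":[0,0,0],"yaw":0},
    {"xyz":[0,0,0],"yaw":0},
  ],
)

```text
t: 10.6
tool_pos: [0.6455, 0.0384, 0.0151]
tool_rot: [0.212, 0.977, -0.0, -0.0]
force: [2.0, 1.0, 1.1]
width: 0.507
grip_force: 11.2
```

play_rows(
  moves=[
    {"xyz":[-0.05,0.03,0.1],"yaw":0},
    {"xyz":[0,0,0.2],"yaw":0},
    {"xyz":[0,0,0.1],"yaw":0},
    {"xyz":[0,0,0],"yaw":0},
    {"xyz":[0,0,0],"yaw":0},
  ],
)

```text
t: 11.02
tool_pos: [0.646, 0.0385, 0.011]
tool_rot: [0.212, 0.977, -0.0, -0.0]
force: [-1.5, 1.8, -1.4]
width: 0.51
grip_force: 9.5
```

play_rows(
  moves=[
    {"xyz":[0,0,0.1],"yaw":0},
    {"xyz":[0,0,0.1],"yaw":0},
    {"xyz":[0,0,0],"yaw":0},
    {"xyz":[0,0,0],"yaw":0},
  ],
)

```text
t: 11.35
tool_pos: [0.6463, 0.0387, 0.0092]
tool_rot: [0.212, 0.977, 0.0, -0.0]
force: [-2.6, 3.6, 0.4]
width: 0.509
grip_force: 9.6
```

play_rows(
  moves=[
    {"xyz":[0,0,0.1],"yaw":0},
    {"xyz":[0,0,0],"yaw":0},
    {"xyz":[0,0,0],"yaw":0},
  ],
)

```text
t: 11.6
tool_pos: [0.6464, 0.0387, 0.0083]
tool_rot: [0.212, 0.977, 0.0, -0.0]
force: [-2.4, 4.2, 2.0]
width: 0.502
grip_force: 9.7
```

play_rows(
  moves=[
    {"xyz":[0,0,0.08],"yaw":0},
    {"xyz":[0,0,0],"yaw":0},
    {"xyz":[0,0,0],"yaw":0},
  ],
)

```text
t: 11.85
tool_pos: [0.6465, 0.0387, 0.0077]
tool_rot: [0.212, 0.977, 0.0, 0.0]
force: [-3.3, 4.1, 2.4]
width: 0.506
grip_force: 9.7
```

play_rows(
  moves=[
    {"xyz":[0,0,0.05],"yaw":0},
    {"xyz":[0,0,0],"yaw":0},
    {"xyz":[0,0,0],"yaw":0},
  ],
)

```text
t: 12.1
tool_pos: [0.6465, 0.0387, 0.0074]
tool_rot: [0.212, 0.977, 0.0, 0.0]
force: [-5.2, 3.2, 7.5]
width: 0.509
grip_force: 10.0
```

play_rows(
  moves=[
    {"xyz":[0,0,0],"yaw":0},
    {"xyz":[0,0,0],"yaw":0},
    {"xyz":[0,0,0],"yaw":0},
    {"xyz":[0,0,0],"yaw":0},
  ],
  jaw=0.15,
)

```text
t: 12.43
tool_pos: [0.6466, 0.0381, 0.007]
tool_rot: [0.212, 0.977, -0.0, 0.0]
force: [-0.9, 1.8, -0.3]
width: 0.573
grip_force: 0.0
```

play_rows(
  moves=[
    {"xyz":[0,0,0],"yaw":0},
    {"xyz":[0,0,0],"yaw":0},
    {"xyz":[0,0,0],"yaw":0},
    {"xyz":[0,0,0],"yaw":0},
  ],
  jaw=0.4,
)

```text
t: 12.77
tool_pos: [0.6465, 0.0384, 0.007]
tool_rot: [0.212, 0.977, -0.0, 0.0]
force: [-0.1, 0.4, -0.7]
width: 0.696
grip_force: 0.0
```

play_rows(
  moves=[
    {"xyz":[0,0,-0.3],"yaw":0},
    {"xyz":[0,0,-0.8],"yaw":0},
    {"xyz":[0,0,-1.5],"yaw":0},
    {"xyz":[0,0,-2.5],"yaw":0},
    {"xyz":[0,0,-3],"yaw":0},
    {"xyz":[0,0,-3],"yaw":0},
    {"xyz":[0,0,0],"yaw":0},
  ],
)

```text
t: 13.35
tool_pos: [0.6493, 0.0385, 0.1253]
tool_rot: [0.212, 0.977, 0.001, 0.004]
force: [0.9, 0.0, 0.3]
width: 0.701
grip_force: 0.0
```

```bash
python3 - <<'E'
from h import *
plan(.461,-.3043,.11,51.3)
E
```

```text
pos [0.6493 0.0385 0.1253] jaw 65.54 shift cm [  2.96 -39.01   1.33] yaw 14.24 q [-0.17  0.68  0.04  1.63 -0.03  0.83  1.02] F [0.9 0.  0.3] w 0.7012 g 0.0 t 13.35 tilt [ 0.0085  0.001  -1.    ]
```

play_rows(
  moves=[
    {"xyz":[0.12,-1.6,0],"yaw":0},
    {"xyz":[0.23,-3.1,0],"yaw":0},
    {"xyz":[0.23,-3.1,0],"yaw":0},
    {"xyz":[0.23,-3.1,0],"yaw":0},
    {"xyz":[0.23,-3.1,0],"yaw":0},
    {"xyz":[0.23,-3.1,0],"yaw":0},
    {"xyz":[0.23,-3.1,0],"yaw":0},
    {"xyz":[0.23,-3.1,0],"yaw":0},
    {"xyz":[0.23,-3.1,0],"yaw":0},
    {"xyz":[0.23,-3.1,0],"yaw":0},
    {"xyz":[0.23,-3.1,0],"yaw":0},
    {"xyz":[0.23,-3.1,0],"yaw":0},
    {"xyz":[0.23,-3.1,0],"yaw":0},
    {"xyz":[0,0,0],"yaw":4.7},
    {"xyz":[0,0,0],"yaw":4.8},
    {"xyz":[0,0,0],"yaw":4.8},
    {"xyz":[0,0,0],"yaw":0},
    {"xyz":[0,0,0],"yaw":0},
  ],
)

```text
t: 14.85
tool_pos: [0.4595, -0.3029, 0.1184]
tool_rot: [0.33, 0.944, -0.0, 0.0]
force: [-0.3, -1.4, -0.3]
width: 0.7
grip_force: 0.0
```

```bash
python3 - <<'E'
from h import *
plan(.461,-.3043,.075,51.3)
T=[]
for n in('top','side'):
    c=capture(n);im=c['pixels'];hsv=cv2.cvtColor(im,cv2.COLOR_BGR2HSV);H,S,V=[hsv[...,i].astype(int) for i in range(3)]
    p=proj(c,[.645,.039,.014]).astype(int);b=((H>100)&(H<125)&(S>110)).astype(np.uint8);sl=np.s_[p[1]-18:p[1]+18,p[0]-18:p[0]+18];ys,xs=np.where(b[sl])
    print(n,'blue',len(xs),'box',xs.min()+p[0]-18,xs.max()+p[0]-18,ys.min()+p[1]-18,ys.max()+p[1]-18)
    if n=='top':
        m=np.zeros_like(b);m[sl]=b[sl]
        cen,ar=hullc(np.vstack([np.c_[xs+dx,ys+dy] for dx in(-.5,.5) for dy in(-.5,.5)])+[p[0]-18,p[1]-18]);print(ar,'lens ctr at z19',ray(c,cen,.019))
    pr=np.array([proj(c,q+np.r_[.645,.039,0]) for q in cyl(.0225,.008,.019)]);print('pred',pr.min(0).round(1),pr.max(0).round(1))
    T.append(cv2.resize(im[p[1]-33:p[1]+33,p[0]-30:p[0]+30],(400,440),interpolation=cv2.INTER_CUBIC))
cv2.imwrite('pics/s6.png',np.hstack(T))
E
```

```text
pos [ 0.4595 -0.3029  0.1184] jaw 51.41 shift cm [-0.2  -0.02  4.34] yaw 0.11 q [ 0.41  0.56  0.09  1.9  -0.07  0.69  1.44] F [-0.3 -1.4 -0.3] w 0.6999 g 0.0 t 14.85 tilt [ 1.e-04 -3.e-04 -1.e+00]
top blue 152 box 254 272 142 161
311.5 lens ctr at z19 [0.64555598 0.03762659 0.019     ]
pred [252.1 141.8] [272.5 162.8]
side blue 42 box 308 318 195 204
pred [304.3 194.6] [320.3 205.6]
```

View pics/s6.png

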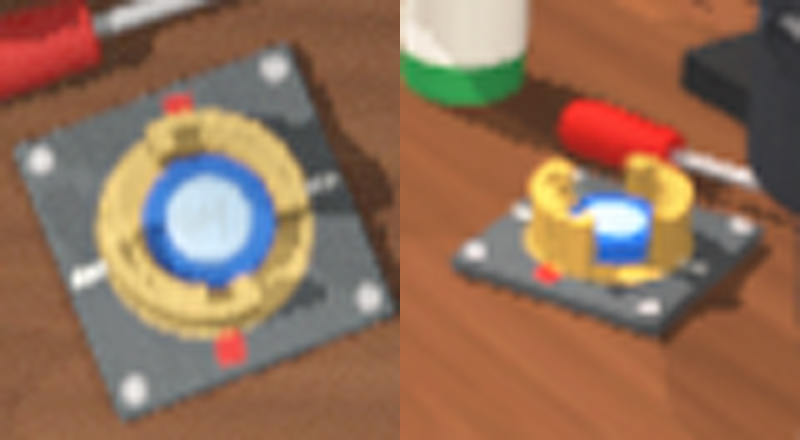

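play_rows(
  moves=[
    {"xyz":[-0.2,-0.02,1.0],"yaw":0.1},
    {"xyz":[0,0,2.0],"yaw":0},
    {"xyz":[0,0,2.0],"yaw":0},
    {"xyz":[0,0,2.0],"yaw":0},
    {"xyz":[0,0,1.5],"yaw":0},
    {"xyz":[0,0,1.0],"yaw":0},
    {"xyz":[0,0,0.4],"yaw":0},
    {"xyz":[0,0,0],"yaw":0},
    {"xyz":[0,0,0],"yaw":0},
  ],
  jaw=0.3,
)

```text
t: 15.7
tool_pos: [0.4613, -0.3045, 0.0193]
tool_rot: [0.332, 0.943, -0.0, 0.0]
force: [0.6, 0.3, -0.1]
width: 0.65
grip_force: 0.0
```

```bash
python3 - <<'E'
from h import *
plan(.461,-.3043,.018,51.3)
E
```

```text
pos [ 0.4613 -0.3045  0.0193] jaw 51.18 shift cm [ 0.04 -0.01  0.13] yaw -0.12 q [ 0.43  0.73  0.06  1.93 -0.09  0.49  1.45] F [ 0.6  0.3 -0.1] w 0.6503 g 0.0 t 15.7 tilt [ 3.e-04 -2.e-04 -1.e+00]
```

play_rows(
  moves=[
    {"xyz":[0,0,0.1],"yaw":0},
    {"xyz":[0,0,0],"yaw":0},
    {"xyz":[0,0,0],"yaw":0},
    {"xyz":[0,0,0],"yaw":0},
    {"xyz":[0,0,0],"yaw":0},
    {"xyz":[0,0,0],"yaw":0},
    {"xyz":[0,0,0],"yaw":0},
    {"xyz":[0,0,0],"yaw":0},
  ],
  jaw=-0.3,
)

```text
t: 16.37
tool_pos: [0.4617, -0.3046, 0.019]
tool_rot: [0.332, 0.943, -0.0, 0.001]
force: [-1.7, -0.3, 5.7]
width: 0.45
grip_force: 60.0
```

```bash
python3 - <<'E'
from h import *
plan(.461,-.3043,.13,51.3)
E
```

```text
pos [ 0.4617 -0.3046  0.019 ] jaw 51.17 shift cm [  0.05  -0.02 -11.1 ] yaw -0.13 q [ 0.43  0.73  0.06  1.93 -0.09  0.49  1.45] F [-1.7 -0.3  5.7] w 0.4502 g 60.01 t 16.37 tilt [ 1.4e-03 -7.0e-04 -1.0e+00]
```

play_rows(
  moves=[
    {"xyz":[0,0,-0.5],"yaw":0},
    {"xyz":[0,0,-1.2],"yaw":0},
    {"xyz":[0,0,-2],"yaw":0},
    {"xyz":[0,0,-2.5],"yaw":0},
    {"xyz":[0,0,-2],"yaw":0},
    {"xyz":[0,0,-1],"yaw":0},
    {"xyz":[0,0,0],"yaw":0},
  ],
)

```text
t: 16.95
tool_pos: [0.4622, -0.3049, 0.1127]
tool_rot: [0.332, 0.943, -0.0, 0.002]
force: [1.1, 0.9, -1.2]
width: 0.455
grip_force: 60.7
```

```bash
python3 - <<'E'
from h import *
plan(.6457,.0386,.11,102.9)
for n in('side','top'):
    c=capture(n)
    s=observe()['tool_pos'];R=Rn.from_quat(observe()['tool_rot']).as_matrix()
    im=c['pixels'];hsv=cv2.cvtColor(im,cv2.COLOR_BGR2HSV);H,S,V=[hsv[...,i].astype(int) for i in range(3)]
    red=(((H<6)|(H>174))&(S>130)&(V>100)).astype(np.uint8);nn,l,st,ce=cv2.connectedComponentsWithStats(red)
    p=proj(c,s);print(n,'tcp',p.round(1))
    for sg in(1,-1):
        print('pred redmark?',proj(c,s+R@[sg*.017,0,-.017]).round(1),'pin end',proj(c,s+R@[sg*.029,0,.015]).round(1))
    for i in range(1,nn):
        if st[i,4]<40 and np.abs(ce[i]-p).max()<25: print(ce[i].round(2),st[i,4])
E
```

```text
pos [ 0.4622 -0.3049  0.1127] jaw 51.16 shift cm [ 7.25 38.26  0.28] yaw -51.74 q [ 0.41  0.57  0.09  1.9  -0.08  0.67  1.44] F [ 1.1  0.9 -1.2] w 0.4553 g 60.66 t 16.95 tilt [ 0.0036 -0.0018 -1.    ]
side tcp [348.4 252.9]
pred redmark? [340.3 245.2] pin end [332.9 258.2]
pred redmark? [358.  246.2] pin end [362.6 259.9]
[339.67 244.67] 3
[342. 245.] 1
top tcp [432.7 236.5]
pred redmark? [430.5 243.1] pin end [421.3 247.7]
pred redmark? [441.1 229.6] pin end [438.7 225.6]
[431.25 244.  ] 4
```

play_rows(
  moves=[
    {"xyz":[0.28,1.47,0],"yaw":0},
    {"xyz":[0.56,2.94,0],"yaw":0},
    {"xyz":[0.56,2.94,0],"yaw":0},
    {"xyz":[0.56,2.94,0],"yaw":0},
    {"xyz":[0.56,2.94,0],"yaw":0},
    {"xyz":[0.56,2.94,0],"yaw":0},
    {"xyz":[0.56,2.94,0],"yaw":0},
    {"xyz":[0.56,2.94,0],"yaw":0},
    {"xyz":[0.56,2.94,0],"yaw":0},
    {"xyz":[0.56,2.94,0],"yaw":0},
    {"xyz":[0.56,2.94,0],"yaw":0},
    {"xyz":[0.56,2.94,0],"yaw":0},
    {"xyz":[0.56,2.94,0],"yaw":0},
    {"xyz":[0.28,1.47,0],"yaw":0},
  ],
)

```text
t: 18.22
tool_pos: [0.6445, 0.0433, 0.1082]
tool_rot: [0.331, 0.944, 0.0, -0.001]
force: [0.8, 0.8, -1.1]
width: 0.453
grip_force: 60.7
```

play_rows(
  moves=[
    {"xyz":[0,0,0.2],"yaw":-6.4},
    {"xyz":[0,0,0.2],"yaw":-6.5},
    {"xyz":[0,0,0.2],"yaw":-6.5},
    {"xyz":[0,0,0.2],"yaw":-6.5},
    {"xyz":[0,0,0.2],"yaw":-6.5},
    {"xyz":[0,0,0.2],"yaw":-6.5},
    {"xyz":[0,0,0.2],"yaw":-6.4},
    {"xyz":[0,0,0.2],"yaw":-6.4},
    {"xyz":[0,0,0],"yaw":0},
    {"xyz":[0,0,0],"yaw":0},
  ],
)

```text
t: 19.05
tool_pos: [0.6435, 0.0386, 0.0929]
tool_rot: [-0.11, 0.994, 0.0, -0.001]
force: [-0.6, -0.8, -0.9]
width: 0.454
grip_force: 60.7
```

```bash
python3 - <<'E'
from h import *
plan(.646,.0387,.060,102.9)
s=observe()['tool_pos'];R=Rn.from_quat(observe()['tool_rot']).as_matrix()
c=capture('side');p=proj(c,s);im=c['pixels'];hsv=cv2.cvtColor(im,cv2.COLOR_BGR2HSV);H,S,V=[hsv[...,i].astype(int) for i in range(3)]
red=(((H<6)|(H>174))&(S>130)&(V>100)).astype(np.uint8);nn,l,st,ce=cv2.connectedComponentsWithStats(red)
print([ (ce[i].round(1),st[i,4]) for i in range(1,nn) if st[i,4]<40 and np.abs(ce[i]-p).max()<30])
for sg in(1,-1): print('red',proj(c,s+R@[sg*.017,0,-.017]).round(1),'pin',proj(c,s+R@[sg*.029,0,.015]).round(1))
p=p.astype(int);cv2.imwrite('pics/s7.png',cv2.resize(im[p[1]-25:p[1]+50,p[0]-45:p[0]+55],None,fx=8,fy=8,interpolation=cv2.INTER_CUBIC));print(p)
E
```

```text
pos [0.6435 0.0386 0.0929] jaw 102.63 shift cm [-0.25 -0.05  3.29] yaw -0.27 q [-0.07  0.72 -0.13  1.64  0.12  0.79  1.54] F [-0.6 -0.8 -0.9] w 0.4543 g 60.68 t 19.05 tilt [-1.8e-03  2.0e-04 -1.0e+00]
[]
red [309.7 171.3] pin [306.3 183.2]
red [317.6 167.6] pin [319.6 176.7]
[313 175]
```

View pics/s7.png

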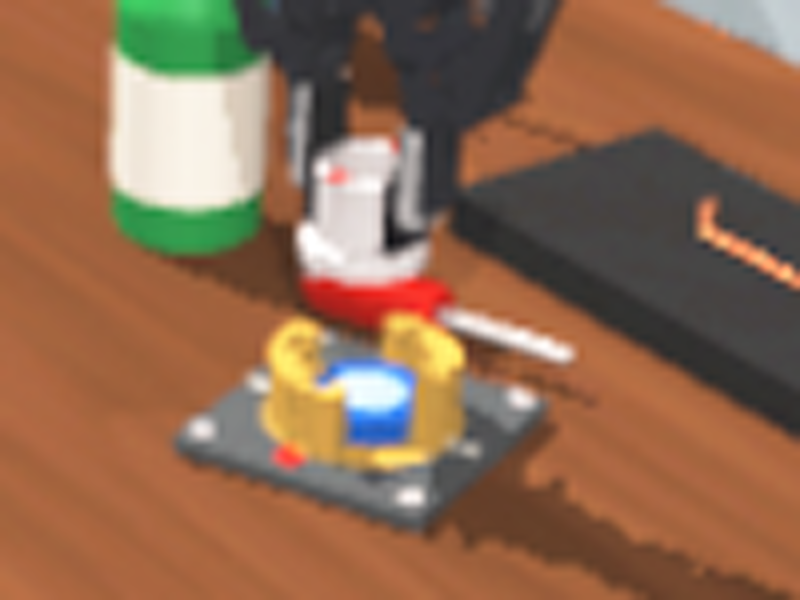

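play_rows(
  moves=[
    {"xyz":[-0.15,-0.03,0.5],"yaw":-0.3},
    {"xyz":[-0.1,-0.02,1.0],"yaw":0},
    {"xyz":[0,0,1.0],"yaw":0},
    {"xyz":[0,0,0.7],"yaw":0},
    {"xyz":[0,0,0],"yaw":0},
    {"xyz":[0,0,0],"yaw":0},
  ],
)

```text
t: 19.6
tool_pos: [0.6462, 0.0392, 0.0612]
tool_rot: [-0.115, 0.993, -0.0, -0.001]
force: [0.2, -0.1, -0.9]
width: 0.454
grip_force: 60.7
```

```bash
python3 - <<'E'
from h import *
plan(.646,.0387,.041,102.9)
E
```

```text
pos [0.6462 0.0392 0.0612] jaw 103.16 shift cm [ 0.03 -0.04  2.02] yaw 0.26 q [-0.07  0.76 -0.13  1.65  0.13  0.74  1.54] F [ 0.2 -0.1 -0.9] w 0.4539 g 60.68 t 19.6 tilt [-1.3e-03 -2.0e-04 -1.0e+00]
```

play_rows(
  moves=[
    {"xyz":[0,-0.03,0.3],"yaw":0.2},
    {"xyz":[0,0,0.3],"yaw":0},
    {"xyz":[0,0,0.3],"yaw":0},
    {"xyz":[0,0,0.2],"yaw":0},
    {"xyz":[0,0,0],"yaw":0},
    {"xyz":[0,0,0],"yaw":0},
  ],
)

```text
t: 20.1
tool_pos: [0.6467, 0.0388, 0.051]
tool_rot: [-0.113, 0.994, -0.0, -0.0]
force: [0.7, -0.1, -0.5]
width: 0.453
grip_force: 60.7
```

play_rows(
  moves=[
    {"xyz":[0,0,0.2],"yaw":0},
    {"xyz":[0,0,0.2],"yaw":0},
    {"xyz":[0,0,0],"yaw":0},
    {"xyz":[0,0,0],"yaw":0},
  ],
)

```text
t: 20.43
tool_pos: [0.647, 0.039, 0.047]
tool_rot: [-0.113, 0.994, 0.0, 0.0]
force: [3.0, 0.9, -2.2]
width: 0.447
grip_force: 60.6
```

play_rows(
  moves=[
    {"xyz":[0,0,0.2],"yaw":0},
    {"xyz":[0,0,0.2],"yaw":0},
    {"xyz":[0,0,0],"yaw":0},
    {"xyz":[0,0,0],"yaw":0},
  ],
)

```text
t: 20.77
tool_pos: [0.647, 0.039, 0.043]
tool_rot: [-0.113, 0.994, 0.0, 0.0]
force: [5.1, 1.8, -2.9]
width: 0.454
grip_force: 60.6
```

play_rows(
  moves=[
    {"xyz":[0,0,0.1],"yaw":0},
    {"xyz":[0,0,0],"yaw":0},
    {"xyz":[0,0,0],"yaw":0},
  ],
)

```text
t: 21.02
tool_pos: [0.647, 0.039, 0.0421]
tool_rot: [-0.113, 0.994, 0.0, 0.0]
force: [5.1, 1.8, 0.1]
width: 0.452
grip_force: 60.9
```

play_rows(
  moves=[
    {"xyz":[-0.05,0.01,0.1],"yaw":0},
    {"xyz":[0,0,0],"yaw":0},
    {"xyz":[0,0,0],"yaw":0},
  ],
)

```text
t: 21.27
tool_pos: [0.6472, 0.039, 0.0411]
tool_rot: [-0.113, 0.994, -0.0, -0.0]
force: [2.9, 1.1, 2.4]
width: 0.45
grip_force: 61.3
```

play_rows(
  moves=[
    {"xyz":[0,0,0.05],"yaw":0},
    {"xyz":[0,0,0],"yaw":0},
    {"xyz":[0,0,0],"yaw":0},
  ],
)

```text
t: 21.52
tool_pos: [0.6472, 0.039, 0.0409]
tool_rot: [-0.113, 0.994, -0.0, 0.0]
force: [0.3, -0.1, 7.5]
width: 0.456
grip_force: 62.0
```

play_rows(
  moves=[
    {"xyz":[0,0,0.02],"yaw":4},
    {"xyz":[0,0,0.015],"yaw":4},
    {"xyz":[0,0,0.015],"yaw":4},
    {"xyz":[0,0,0.015],"yaw":4},
    {"xyz":[0,0,0.015],"yaw":4},
    {"xyz":[0,0,0],"yaw":0},
    {"xyz":[0,0,0],"yaw":0},
  ],
)

```text
t: 22.1
tool_pos: [0.6473, 0.0389, 0.0402]
tool_rot: [0.062, 0.998, -0.0, 0.0]
force: [0.5, 0.2, 10.3]
width: 0.448
grip_force: 62.0
```

```bash
python3 - <<'E'
from h import *
plan(.6472,.039,.0379,22.7);print(observe()['torque'])
E
```

```text
pos [0.6473 0.0389 0.0402] jaw 82.91 shift cm [0.01 0.   0.23] yaw 60.21 q [-0.13  0.79 -0.03  1.66  0.03  0.69  1.27] F [ 0.5  0.2 10.3] w 0.448 g 62.01 t 22.1 tilt [ 3.e-04 -3.e-04 -1.e+00]
[ 0.07900049 -0.07900852 -0.19738463]
```

play_rows(
  moves=[
    {"xyz":[0,0,0.013],"yaw":4},
    {"xyz":[0,0,0.015],"yaw":4},
    {"xyz":[0,0,0.015],"yaw":4},
    {"xyz":[0,0,0.015],"yaw":4},
    {"xyz":[0,0,0.015],"yaw":4},
    {"xyz":[0,0,0],"yaw":0},
    {"xyz":[0,0,0],"yaw":0},
  ],
)

```text
t: 22.68
tool_pos: [0.6472, 0.039, 0.0393]
tool_rot: [0.234, 0.972, -0.0, 0.0]
force: [0.6, 0.1, 8.8]
width: 0.453
grip_force: 61.8
```

play_rows(
  moves=[
    {"xyz":[0,0,0.013],"yaw":4},
    {"xyz":[0,0,0.015],"yaw":4},
    {"xyz":[0,0,0.015],"yaw":4},
    {"xyz":[0,0,0.015],"yaw":4},
    {"xyz":[0,0,0.015],"yaw":4},
    {"xyz":[0,0,0],"yaw":0},
    {"xyz":[0,0,0],"yaw":0},
  ],
)

```text
t: 23.27
tool_pos: [0.6469, 0.0389, 0.0384]
tool_rot: [0.399, 0.917, -0.0, -0.0]
force: [-0.0, 0.9, 6.7]
width: 0.455
grip_force: 61.6
```

```bash
python3 - <<'E'
from h import *
plan(.6472,.039,.0379,22.7);print(observe()['torque'])
E
```

```text
pos [0.6469 0.0389 0.0384] jaw 42.92 shift cm [-0.01  0.02  0.05] yaw 20.22 q [-0.25  0.8   0.15  1.66 -0.17  0.69  0.74] F [-0.   0.9  6.7] w 0.4553 g 61.58 t 23.27 tilt [-5.e-04 -3.e-04 -1.e+00]
[ 0.03473607 -0.13432233 -0.13897407]
```

play_rows(
  moves=[
    {"xyz":[0,0,0.012],"yaw":4},
    {"xyz":[0,0,0.012],"yaw":4},
    {"xyz":[0,0,0.012],"yaw":4},
    {"xyz":[0,0,0],"yaw":0},
    {"xyz":[0,0,0],"yaw":0},
  ],
)

```text
t: 23.68
tool_pos: [0.6469, 0.0389, 0.0381]
tool_rot: [0.493, 0.87, -0.0, -0.0]
force: [-0.5, -0.1, 6.5]
width: 0.448
grip_force: 61.7
```

play_rows(
  moves=[
    {"xyz":[0,0,0.01],"yaw":3},
    {"xyz":[0,0,0.01],"yaw":3},
    {"xyz":[0,0,0],"yaw":0},
    {"xyz":[0,0,0],"yaw":0},
  ],
)

```text
t: 24.02
tool_pos: [0.6471, 0.0389, 0.038]
tool_rot: [0.538, 0.843, -0.0, 0.0]
force: [0.4, 0.0, 9.7]
width: 0.45
grip_force: 61.9
```

```bash
python3 - <<'E'
from h import *
plan(.6472,.039,.0379,22.7);print(observe()['torque'])
E
```

```text
pos [0.6471 0.0389 0.038 ] jaw 24.93 shift cm [0.   0.01 0.01] yaw 2.23 q [-0.3   0.81  0.23  1.67 -0.27  0.69  0.5 ] F [0.4 0.  9.7] w 0.4496 g 61.89 t 24.02 tilt [-1.e-04 -2.e-04 -1.e+00]
[-0.00956929 -0.12734488 -0.0903086 ]
```

play_rows(
  moves=[
    {"xyz":[0,0,0],"yaw":2},
    {"xyz":[0,0,0],"yaw":1.5},
    {"xyz":[0,0,0],"yaw":0},
    {"xyz":[0,0,0],"yaw":0},
  ],
)

```text
t: 24.35
tool_pos: [0.6472, 0.0389, 0.038]
tool_rot: [0.562, 0.827, -0.0, 0.0]
force: [0.6, -0.1, 8.6]
width: 0.453
grip_force: 61.9
```

```bash
python3 - <<'E'
from h import *
plan(.6472,.039,.0379,22.7);print(observe()['torque'])
E
```

```text
pos [0.6472 0.0389 0.038 ] jaw 21.54 shift cm [0.01 0.   0.01] yaw -1.16 q [-0.31  0.82  0.25  1.67 -0.28  0.69  0.46] F [ 0.6 -0.1  8.6] w 0.453 g 61.9 t 24.35 tilt [ 1.e-04 -5.e-04 -1.e+00]
[-0.1368309  -0.16648082  1.34383438]
```

play_rows(
  moves=[
    {"xyz":[0,0,0],"yaw":1.5},
    {"xyz":[0,0,0],"yaw":0},
    {"xyz":[0,0,0],"yaw":0},
  ],
)

```text
t: 24.6
tool_pos: [0.6469, 0.0395, 0.038]
tool_rot: [0.573, 0.82, -0.0, -0.0]
force: [-1.4, 1.6, 10.0]
width: 0.45
grip_force: 62.9
```

```bash
python3 - <<'E'
from h import *
plan(.6472,.039,.0379,22.7);print(observe()['torque'])
E
```

```text
pos [0.6469 0.0395 0.038 ] jaw 20.07 shift cm [-0.06  0.01  0.01] yaw -2.63 q [-0.32  0.82  0.25  1.67 -0.29  0.69  0.44] F [-1.4  1.6 10. ] w 0.4501 g 62.94 t 24.6 tilt [-6.e-04  1.e-04 -1.e+00]
[0.34106478 0.27099511 1.45583173]
```

play_rows(
  moves=[
    {"xyz":[0,0,0],"yaw":-1.0},
    {"xyz":[0,0,0],"yaw":0},
  ],
)

```text
t: 24.77
tool_pos: [0.647, 0.0394, 0.038]
tool_rot: [0.566, 0.824, -0.0, -0.0]
force: [-0.3, 1.6, 9.0]
width: 0.451
grip_force: 62.0
```

play_rows(
  moves=[
    {"xyz":[0,0,0],"yaw":0},
    {"xyz":[0,0,0],"yaw":0},
    {"xyz":[0,0,0],"yaw":0},
    {"xyz":[0,0,0],"yaw":0},
    {"xyz":[0,0,0],"yaw":0},
    {"xyz":[0,0,-0.5],"yaw":0},
    {"xyz":[0,0,-1.5],"yaw":0},
    {"xyz":[0,0,-3],"yaw":0},
    {"xyz":[0,0,-3.5],"yaw":0},
    {"xyz":[0,0,-3],"yaw":0},
  ],
  jaw=0.4,
)

```text
t: 25.6
tool_pos: [0.6471, 0.0388, 0.1548]
tool_rot: [0.567, 0.824, -0.0, 0.0]
force: [1.1, 0.8, 1.1]
width: 0.697
grip_force: 0.0
```

```bash
python3 - <<'E'
from h import *
plan(.45,-.20,.15,21)
E
```

```text
pos [0.6471 0.0388 0.1548] jaw 20.95 shift cm [-15.26 -26.95   0.48] yaw -0.05 q [-0.35  0.66  0.31  1.62 -0.24  0.9   0.41] F [1.1 0.8 1.1] w 0.6971 g 0.0 t 25.6 tilt [ 2.e-04 -2.e-04 -1.e+00]
```

Lifted off. I'll move aside so the top camera can see the cell.

play_rows(
  moves=[
    {"xyz":[-1.5,-2.7,0],"yaw":0},
    {"xyz":[-1.5,-2.7,0],"yaw":0},
    {"xyz":[-1.5,-2.7,0],"yaw":0},
    {"xyz":[-1.5,-2.7,0],"yaw":0},
    {"xyz":[-1.5,-2.7,0],"yaw":0},
    {"xyz":[-1.5,-2.7,0],"yaw":0},
    {"xyz":[-1.5,-2.7,0],"yaw":0},
    {"xyz":[-1.5,-2.7,0],"yaw":0},
    {"xyz":[-1.5,-2.7,0],"yaw":0},
    {"xyz":[0,0,0],"yaw":0},
    {"xyz":[0,0,0],"yaw":0},
  ],
)

```text
t: 26.52
tool_pos: [0.4679, -0.1752, 0.1533]
tool_rot: [0.568, 0.823, 0.0, 0.0]
force: [-0.5, 0.1, -0.2]
width: 0.698
grip_force: 0.0
```

```bash
python3 - <<'E'
from h import *
T=[]
for n in('top','side'):
    c=capture(n);im=c['pixels'];hsv=cv2.cvtColor(im,cv2.COLOR_BGR2HSV);H,S,V=[hsv[...,i].astype(int) for i in range(3)]
    red=(((H<6)|(H>174))&(S>130)&(V>100)).astype(np.uint8);nn,l,st,ce=cv2.connectedComponentsWithStats(red);p=proj(c,[.645,.039,.055])
    q=[ce[i] for i in range(1,nn) if st[i,4]<60 and np.abs(ce[i]-p).max()<14]
    for a in q: print(n,a.round(1),'z55',ray(c,a,.055)[:2].round(4))
    for th in np.radians([112.7,112.7+180]): print('pred',proj(c,[.645+.017*np.cos(th),.0388+.017*np.sin(th),.055]).round(1))
    p=p.astype(int);T.append(cv2.resize(im[p[1]-28:p[1]+38,p[0]-30:p[0]+30],(400,440),interpolation=cv2.INTER_CUBIC))
cv2.imwrite('pics/s8.png',np.hstack(T))
E
```

```text
top [269.  145.2] z55 [0.6523 0.0245]
top [254.7 151.7] z55 [0.6378 0.0548]
pred [254.8 151.4]
pred [269.7 145.6]
side [315. 183.] z55 [0.6654 0.0559]
side [306.1 185.1] z55 [0.636  0.0591]
pred [307.8 185.5]
pred [318.4 188.7]
```

View pics/s8.png

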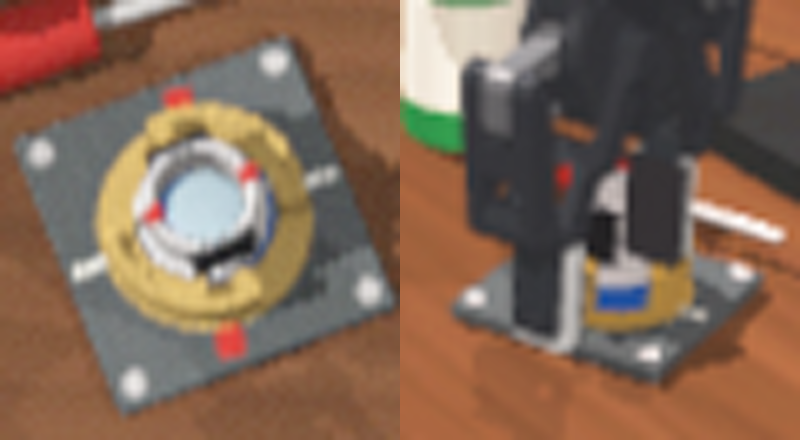

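The ring is down over the lens, with its red marks at (255,152) and (269,145), within about 3° of the stop line. The lens is flat under it and the arm is clear, so I'm handing in.

```bash
python3 -c "
from cell import *
print(job_done())"
```

```text
the job is handed in; nothing more can be done
None
```

The lens lies flat in the cell and the retaining ring is screwed down clockwise to its stop, within about 3° by the top camera; I handed the job in at about 27 s, and the hand-in returned no verdict.

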